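# Slide the parts tray up onto the press bed

## Robot

A 6-joint arm with a two-finger parallel gripper is mounted at the origin on the work surface. World frame = base frame: x ahead of the robot, y to its left, z up, the work surface at z = 0. Lengths are in m, angles in rad, forces in N, time in s.
With the tool pointing down it reaches from about 0.35 to 0.775 m from the base axis. Payload 5.5 kg.
Tool frame: the origin (TCP) lies at the centre of the arm's flange, where the gripper is bolted on; the fingertips stand 173 mm ahead of it and the grasp point (between the pads) lies 155 mm ahead of it (arm.tips_ahead is the y of the fingertips in the tool frame, in m); y points along the fingers, x is the direction in which the jaws open and shut, and the axes are right-handed (so a half turn about y gives the same grasp; the last joint's range is limited). The gripper opens to 85 mm and grips with 20 to 120 N. Pads are 22 mm wide; open, the fingers measure 114 mm over their backs; the gripper's body (76 mm by 85 mm) begins 54 mm behind the grasp point. The pads swing forward as they close: fully open they stand 13 mm farther back than shut.
Start: joints at [1.165, 0.313, 0.046, 1.304, 0, 1.431], TCP at [0.151, 0.555, 0.405] pointing down, gripper open.
Joint ranges: [-2.76, 2.76], [-0.86, 1.69], [-1.03, 1.26], [-2.2, 2.34], [-1.47, 1.5], [-3.14, 3.14]. Speed limits (rad/s): [2.57, 2.57, 3.14, 3.14, 3.14, 3.14].

## Interface

Orientations are given as a unit quaternion [w, x, y, z].
In Python, from plant import arm, cams gives the robot as it stands.
- The arm moves only by the tool play_rows, never from a script. Its argument "rows" is a list of rows, each an object with "translation": the shift along the world's x, y, z in m, a list of three; "delta_rot": the turn, a rotation vector about the world's x, y, z in rad, a list of three; "claw": the gripper's target within -1 to 1 (shut at 1, half-way at 0, fully open at -1). A call has 1 to 20 rows; each row is the pose to reach, as a shift and turn from the pose commanded when the call began; what a row does not reach only later rows make up. A row lasts 1/12 s, in which the tool goes at most 41.7 mm and 7.16 degrees, less where a joint would pass 70% of its speed; a pose out of reach is approached as far as the arm can. A call with a gripper value outside its range is refused whole. The fingers move at their own pace and stop on an object; the grip force is fixed at half the most. Time passes only in rows, so rows that repeat a pose let the fingers close. It gives the time, the measured TCP pose, the force and the opening at its end, in the units of the state.
- arm.get_obs(): the state, without advancing time (a new reading comes with each control period).
- cams.camera(name): name is "side" or "top"; returns a dict with "frame" (420x560x3 uint8, red, green, blue), "fx", "fy", "cx", "cy" (pixels), "R" (3x3) and "t" (3): a world point X has camera coordinates R X + t. Camera axes: x right, y down, z forward; pixel columns grow to the right and rows downward; lengths in m; the calibration is good to about 2 mm. A picture is of the moment at which its call begins. There is no depth.
- arm.hand_in(): hands the job in, once; it reports no verdict.
The state is a dict: "t": time; "qpos": joint angles; "qd": joint speeds; "joint_torque": joint torques, N m; "eef_pos": TCP position; "orientation": TCP orientation; "wrist_force": force on the tool from outside, world axes, zero at the start; "ft_torque": the same for the moment, N m; "opening": finger opening in m.
Only numpy, scipy, OpenCV 4.12 (cv2) and the standard library are available. Lean on these libraries where they do the work, as an engineer would, in place of code of your own. Each camera call takes 0.05 s, during which the arm holds its last target. There are 200 camera calls.

## Task

Slide the loaded parts tray from the plywood board up over the step onto the eyelet press bed: grip it by its upright tab, tip its leading edge up just enough to clear the step while its trailing edge still rests on the board (do not carry it over), and let it down flat on the bed. Push it in between the guides until it meets the bar of the end stop, press it there gently, with about 10 newtons, for half a second, and never force it against bed, guides or stop. Then let go and leave it flat against the stop, the jar still standing in it and the other things on the bench left alone.

Things in the scene. Friction and masses are not known exactly. Their poses are not given: they have to be found in the camera images.
- tray_grip (a point): Grip point of the tray: on its upright tab at the trailing end, 8 mm thick along x, 44 mm wide along y, rising 14 mm above this point. The point lies 15 mm ahead of the tray's trailing edge and 44 mm above its underside. Axes are the tray's: x towards the leading edge (to the press), y left, z up.
- tray_heel (a point): Middle of the tray's trailing bottom edge, axes as the tray's.
- tray_nose (a point): Middle of the tray's leading bottom edge, 150 mm ahead of the heel, axes as the tray's.
- tray: Loose aluminium parts tray, 150 mm long (x, leading edge at +75), 100 mm wide (y), floor 5 mm thick, rim 15 mm high, 0.3 to 0.45 kg; the tab is its only handle. Origin at the centre of its underside.
- board: Fixed plywood loading board the tray starts on, 200 mm long (x) by 190 mm wide (y), 29 mm thick; origin at the centre of its underside, so its top is 29 mm above the origin. Its x points to the press. Its top lies 5 to 7 mm below the press bed, and a gap of 2 to 8 mm separates the two.
- bed: Fixed eyelet press; origin on the bench, x = the way the tray slides in, y left, z up. Grey bed: flat top 34 mm above the origin, 160 mm wide, from x = -100 mm (step, a square upright face) to +140. Press column at x = 100 to 140 mm, 190 mm high; its head reaches back to x = 37 (24 mm wide), its ram to 95 mm above the bed at x = 49 to 67. Nothing overhangs the tab.
- bed_edge (a point): Middle of the bed's top edge at the step; axes as the bed's. Two steel guides 12 mm high stand on the bed: straight from 45 to 170 mm past this edge with inner faces at y = +-53 mm (3 mm beside the tray each side); in front of that, from about 14 mm past the edge, they flare open to about +-66 mm.
- stop_face (a point): Middle of the front face of the end stop's fixed steel block (70 mm wide, 24 mm high), 10 mm above the bed; axes as the bed's, x pointing away from the tray. The block's place differs from run to run. The tray meets not this face but the stop bar in front of it.
- jar_center (a point): Centre, half-way up, of the loose closed jar standing in the tray, 40 mm in diameter, 50 mm high, 0.08 to 0.17 kg.
- jar: The same jar; origin at the centre of its underside.
- spool: Bystander: cone of thread, 56 mm wide, 95 mm high; origin at its foot.
- radio: Bystander: black handheld radio standing upright, 34 x 56 x 115 mm plus aerial; origin at its foot.
- mug: Bystander: white mug, 76 mm wide, 85 mm high; origin at its foot.
- stop: The end stop: block (origin at the lower middle of its face) and, on two screws in front of it, a rigid steel bar 56 mm wide. The bar's front is set anywhere from 4 to 18 mm in front of the block's face, is not measured, and must be found by feel. A brass pin on the bar, sprung with only about 1 N, stands 3 mm further out and gives way.

How it is judged:
By the outcome, as a careful person would: the job done as asked, in the order asked, and still so for the second after the job is handed in, with the robot touching nothing.
It also fails if it takes over 72 s, if anything falls off the work surface, if the arm or the gripper's body presses on something with over 40 N, if the wrist force passes 120 N, or if a joint passes its speed limit or range.

## Working session

There is one attempt and no reset: what is moved stays moved. The work goes in short steps, Python scripts to look and compute and a tool call to move; the robot and the scene stay as the last step left them, time stands still between calls to the robot, and variables do not carry over. Pictures are saved under pics/ and viewed, about 8 in all and at most 12, crops included, and the job is handed in when it is done.

Besides the shell and the picture viewer there is one more tool, called after "Emit:" by a JSON object that holds its "name" and its "arguments". play_rows: Moves the arm, as the interface text tells. Its arguments: {"type":"object","properties":{"rows":{"type":"array","items":{"type":"object","properties":{"translation":{"type":"array","items":{"type":"number"}},"delta_rot":{"type":"array","items":{"type":"number"}},"claw":{"type":"number"}}}}},"required":["rows"]}

```bash
ls; mkdir -p pics; python3 - <<'E'
from plant import arm,cams
import cv2,numpy as np
for n in("side","top"):
    c=cams.camera(n); cv2.imwrite(f"pics/{n}0.png",c["frame"][:,:,::-1])
    print(n,c["fx"],c["fy"],c["cx"],c["cy"],np.round(c["R"],4).tolist(),np.round(c["t"],4).tolist(), (-c["R"].T@c["t"]).round(3))
print(arm.get_obs(),arm.tips_ahead)
E
```

```text
pics
side 470.71410305299923 470.71410305299923 282.3828319962699 206.0724007753935 [[0.9838, -0.1776, 0.0225], [-0.0672, -0.4827, -0.8732], [0.1659, 0.8576, -0.4868]] [-0.6027, 0.1139, 0.713] [ 0.482 -0.664  0.46 ]
top 483.6711672099388 483.6711672099388 273.7912549026047 207.71062418932468 [[-0.0249, -0.9995, -0.0185], [-0.9921, 0.027, -0.1229], [0.1233, 0.0153, -0.9922]] [0.05, 0.6344, 1.0072] [0.506 0.017 1.078]
{'t': 0.1, 'qpos': array([1.16538588e+00, 3.13957404e-01, 4.50626187e-02, 1.30359318e+00,
       5.96428348e-06, 1.43120629e+00]), 'qd': array([ 0.00057782, -0.0015348 ,  0.00391257,  0.00113224, -0.000642  ,
       -0.00031982]), 'joint_torque': array([ 2.92649303e-03, -4.81724811e+01,  2.99243402e+01,  1.27429943e-02,
       -7.07322738e-05,  9.52997937e-06]), 'eef_pos': array([0.15098586, 0.55464003, 0.40386727]), 'orientation': array([-0.56155799,  0.56214128,  0.42880828, -0.4298526 ]), 'wrist_force': array([ 0.22301255,  0.07741126, -0.75848387]), 'ft_torque': array([ 0.0089618 , -0.05683924,  0.00453294]), 'opening': 0.08532439681040487} 0.1734
```

View pics/top0.png

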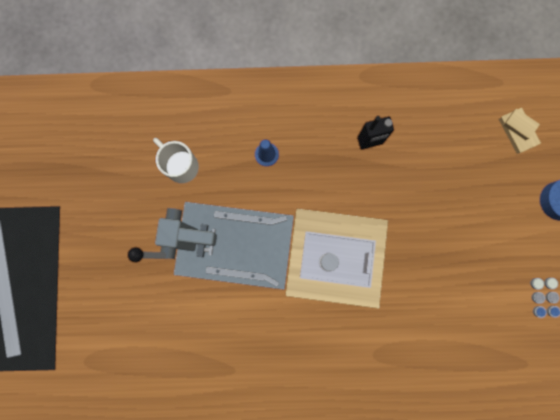

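View pics/side0.png

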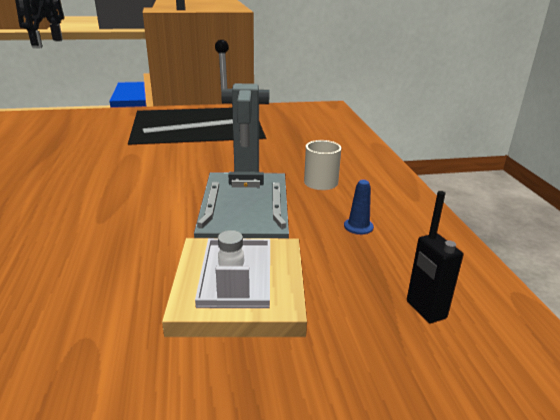

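The top view shows the press to the robot's left (+y), bed about px (176–292, 203–288), board (288–387, 210–306), tray (301–375, 233–287), tab at (366,263), jar at (330,262). The side view looks along the slide direction, and the bystanders are clear of the path. Zooming in to measure.

```bash
python3 - <<'E'
import cv2
a=cv2.imread("pics/top0.png")[195:315,170:395]; cv2.imwrite("pics/topc.png",cv2.resize(a,None,fx=3.5,fy=3.5,interpolation=cv2.INTER_CUBIC))
a=cv2.imread("pics/side0.png")[165:335,160:320]; cv2.imwrite("pics/sidec.png",cv2.resize(a,None,fx=3.5,fy=3.5,interpolation=cv2.INTER_CUBIC))
E
```

```text
(no output)
```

View pics/topc.png

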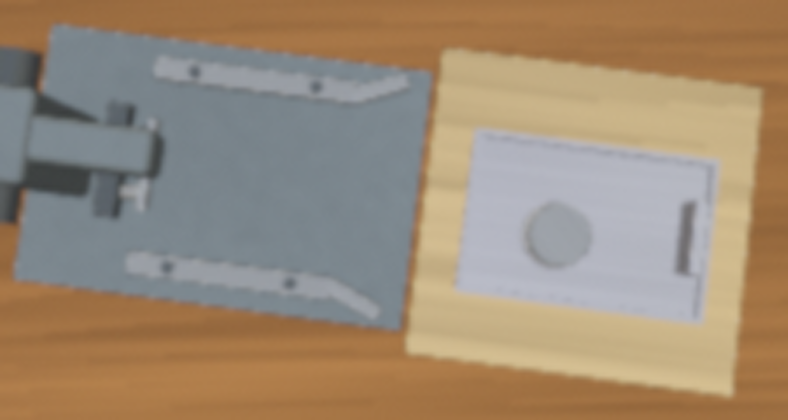

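View pics/sidec.png

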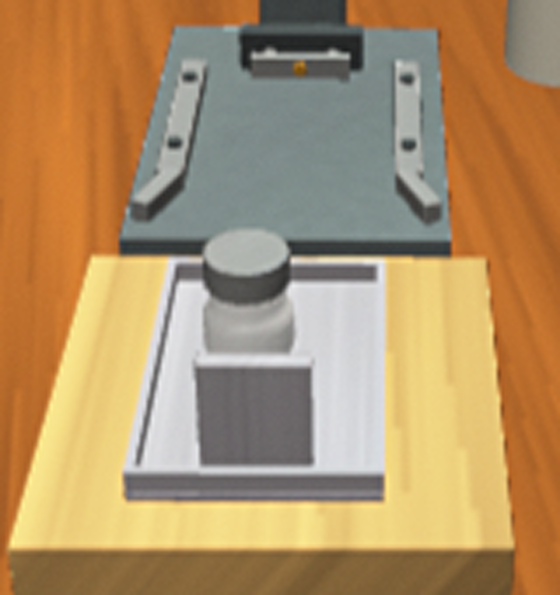

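Top crop: bed edge (431,72)–(402,328), tray rim corners (476,129), (718,160), (703,323), (458,291), tab (686,238), jar (560,235). The side crop shows the bar with its brass pin at (300,68), and the tray already close to parallel with the bed.

```bash
cat > h.py <<'E'
import numpy as np
from plant import arm,cams
C={n:cams.camera(n) for n in("side","top")}
O={"top":(170,195),"side":(160,165)}
def pt(n,uv,z,crop=True):
    c=C[n]; uv=np.array(uv,float)
    if crop: uv=(uv+.5)/3.5-.5+O[n]
    d=c["R"].T@np.array([(uv[0]-c["cx"])/c["fx"],(uv[1]-c["cy"])/c["fy"],1]); o=-c["R"].T@c["t"]
    return o+d*(z-o[2])/d[2]
E
python3 - <<'E'
from h import *
np.set_printoptions(precision=4,suppress=True)
def ang(a,b): d=b-a; return np.degrees(np.arctan2(-d[0],d[1]))  # yaw of direction relative to +y
B=[pt("top",p,.034) for p in[(431,72),(402,328),(14,279),(52,25)]]
print("bed",*B,"edge mid",(B[0]+B[1])/2,"w",np.linalg.norm(B[0]-B[1]),"L",np.linalg.norm(B[0]-B[3]),ang(B[0],B[3]),ang(B[1],B[2]),ang((B[0]+B[1])/2,(B[2]+B[3])/2))
D=[pt("top",p,.0285) for p in[(443,50),(762,88),(733,396),(407,352)]]
print("board",*D,ang(D[1],D[0]),ang(D[2],D[3]))
T=[pt("top",p,.0435) for p in[(476,129),(718,160),(703,323),(458,291)]]
print("tray",*T,"nose",(T[0]+T[3])/2,"heel",(T[1]+T[2])/2,ang(T[1],T[0]),ang(T[2],T[3]),np.linalg.norm(T[0]-T[1]),np.linalg.norm(T[0]-T[3]))
print("tab top view",pt("top",(686,238),.0865),"ends",pt("top",(690,202),.0865),pt("top",(682,274),.0865))
print("tab side",pt("side",(195,354),.0865),pt("side",(313,357),.0865))
print("jar",pt("top",(560,235),.0835))
print("side: bed edge",pt("side",(120,241),.034),pt("side",(449,242),.034),"heel",pt("side",(125,499),.0285),pt("side",(383,499),.0285))
print("pin",pt("side",(300,68),.044),"bar lower",pt("side",(250,75),.036),pt("side",(349,77),.036))
print("guide ends inner straight", [pt("top",p,.046) for p in[(155,78),(350,103),(128,253),(330,276),(408,85),(372,318)]])
E
```

```text
bed [ 0.6187 -0.0072  0.034 ] [0.4624 0.0151 0.034 ] [0.4979 0.2522 0.034 ] [0.6546 0.2285 0.034 ] edge mid [0.5405 0.0039 0.034 ] w 0.15780651151993466 L 0.23842536110572007 -8.659244638397125 -8.496385792015563 -8.577586735698809
board [ 0.6329 -0.0153  0.0285] [ 0.6037 -0.2122  0.0285] [ 0.4166 -0.1846  0.0285] [0.4477 0.0124 0.0285] -8.407622334049377 -8.953423880627442
tray [ 0.5819 -0.0335  0.0435] [ 0.5591 -0.1799  0.0435] [ 0.4614 -0.166   0.0435] [ 0.4841 -0.0194  0.0435] nose [ 0.533  -0.0264  0.0435] heel [ 0.5103 -0.173   0.0435] -8.832538513469043 -8.787188723737534 0.14821183509116567 0.09876992322568946
tab top view [ 0.5122 -0.1509  0.0865] ends [ 0.5329 -0.1543  0.0865] [ 0.4916 -0.1476  0.0865]
tab side [ 0.493  -0.1527  0.0865] [ 0.5368 -0.1611  0.0865]
jar [ 0.5158 -0.0784  0.0835]
side: bed edge [0.4643 0.0148 0.034 ] [ 0.6197 -0.0085  0.034 ] heel [ 0.4629 -0.1632  0.0285] [ 0.5613 -0.1784  0.0285]
pin [0.5675 0.1673 0.044 ] bar lower [0.54   0.1782 0.036 ] [0.5954 0.1681 0.036 ]
guide ends inner straight [array([0.6182, 0.1626, 0.046 ]), array([0.5996, 0.0431, 0.046 ]), array([0.5119, 0.1801, 0.046 ]), array([0.495 , 0.0577, 0.046 ]), array([0.6097, 0.0074, 0.046 ]), array([0.4693, 0.033 , 0.046 ])]
```

```bash
cat >> h.py <<'E'
from scipy.spatial.transform import Rotation as Ro
def st():
    s=arm.get_obs(); R=Ro.from_quat(np.roll(s["orientation"],-1)).as_matrix()
    th=np.radians(8.6); e=np.array([np.sin(th),np.cos(th),0]); l=np.array([-e[1],e[0],0])
    return s,R,e,l
E
python3 - <<'E'
from h import *
s,R,e,l=st()
print(R.round(4))
for sg in(1,-1):
    x=sg*e; y=np.array([0,0,-1.]); Rt=np.c_[x,y,np.cross(x,y)]
    print(Ro.from_matrix(Rt@R.T).as_rotvec().round(4))
print(np.array([.513,-.1555,.2275])-s["eef_pos"])
E
```

```text
[[ 2.627e-01 -2.000e-04 -9.649e-01]
 [ 9.649e-01 -6.000e-04  2.627e-01]
 [-6.000e-04 -1.000e+00  1.000e-04]]
[ 0.0006 -0.0002  0.1157]
[-3.0000e-04 -9.0000e-04 -3.0259e+00]
[ 0.36197537 -0.71025488 -0.17688852]
```

Emit:
{"name": "play_rows", "arguments": {"rows": [{"translation": [0.018,-0.036,0.02],"delta_rot": [0,0,0.02],"claw": 0},{"translation": [0.036,-0.071,0.02],"delta_rot": [0,0,0.04],"claw": 0},{"translation": [0.054,-0.107,0.02],"delta_rot": [0,0,0.06],"claw": 0},{"translation": [0.072,-0.142,0.02],"delta_rot": [0,0,0.08],"claw": 0},{"translation": [0.09,-0.178,0.02],"delta_rot": [0,0,0.1],"claw": 0},{"translation": [0.109,-0.213,0.02],"delta_rot": [0,0,0.116],"claw": 0},{"translation": [0.127,-0.249,0.02],"delta_rot": [0,0,0.116],"claw": 0},{"translation": [0.145,-0.284,0.02],"delta_rot": [0,0,0.116],"claw": 0},{"translation": [0.163,-0.32,0.02],"delta_rot": [0,0,0.116],"claw": 0},{"translation": [0.181,-0.355,0.02],"delta_rot": [0,0,0.116],"claw": 0},{"translation": [0.199,-0.391,0.02],"delta_rot": [0,0,0.116],"claw": 0},{"translation": [0.217,-0.426,0.02],"delta_rot": [0,0,0.116],"claw": 0},{"translation": [0.235,-0.462,0.02],"delta_rot": [0,0,0.116],"claw": 0},{"translation": [0.253,-0.497,0.02],"delta_rot": [0,0,0.116],"claw": 0},{"translation": [0.271,-0.533,0.02],"delta_rot": [0,0,0.116],"claw": 0},{"translation": [0.29,-0.568,0.02],"delta_rot": [0,0,0.116],"claw": 0},{"translation": [0.308,-0.604,0.02],"delta_rot": [0,0,0.116],"claw": 0},{"translation": [0.33,-0.645,0.01],"delta_rot": [0,0,0.116],"claw": 0},{"translation": [0.349,-0.683,-0.01],"delta_rot": [0,0,0.116],"claw": 0},{"translation": [0.362,-0.71,-0.04],"delta_rot": [0,0,0.116],"claw": 0}]}}

```text
t: 1.97
eef_pos: [0.5111, -0.1507, 0.3737]
orientation: [-0.534, 0.538, 0.462, -0.46]
wrist_force: [1.0, 0.9, -0.2]
opening: 0.0425
```

Emit:
{"name": "play_rows", "arguments": {"rows": [{"translation": [0,0,-0.02],"delta_rot": [0,0,0],"claw": 0},{"translation": [0,0,-0.04],"delta_rot": [0,0,0],"claw": 0},{"translation": [0,0,-0.06],"delta_rot": [0,0,0],"claw": 0},{"translation": [0,0,-0.08],"delta_rot": [0,0,0],"claw": 0},{"translation": [0,0,-0.08],"delta_rot": [0,0,0],"claw": 0},{"translation": [0,0,-0.08],"delta_rot": [0,0,0],"claw": 0}]}}

```text
t: 2.47
eef_pos: [0.5088, -0.1473, 0.2913]
orientation: [0.537, -0.535, -0.461, 0.462]
wrist_force: [0.1, -0.5, 0.5]
opening: 0.0428
```

```bash
python3 - <<'E'
from h import *
import cv2
s,R,e,l=st(); print(s["eef_pos"],R.round(4).tolist(),s["qpos"].round(2))
ims=[]
for n,(y,x) in (("side",(160,140)),("top",(200,260))):
    a=C[n]["frame"][y:y+200,x:x+133,::-1]; ims.append(cv2.resize(a,None,fx=3,fy=3,interpolation=cv2.INTER_CUBIC))
cv2.imwrite("pics/a.png",np.hstack(ims))
E
```

```text
[ 0.50979993 -0.1476766   0.29327969] [[0.1491, 0.0015, -0.9888], [0.9888, -0.0006, 0.1491], [-0.0004, -1.0, -0.0016]] [-0.43  0.29 -0.27  1.01  0.   -0.28]
```

View pics/a.png

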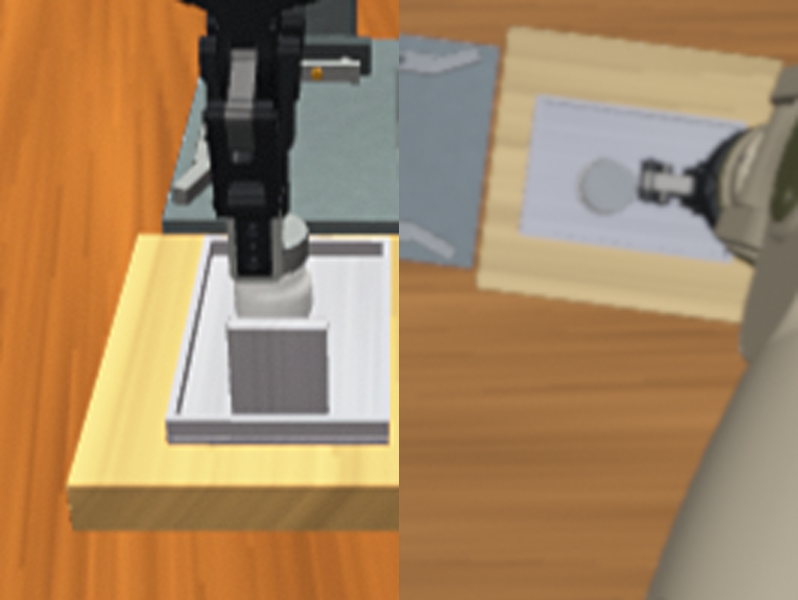

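The side view shows the fingers above and slightly left of the tab; the jar and tray are undisturbed. I'll move 3 mm in x and −8 mm in y, then descend.

Emit:
{"name": "play_rows", "arguments": {"rows": [{"translation": [0.0035,-0.008,0],"delta_rot": [0,0,0],"claw": 0},{"translation": [0.0035,-0.008,-0.01],"delta_rot": [0,0,0],"claw": 0},{"translation": [0.0035,-0.008,-0.025],"delta_rot": [0,0,0],"claw": 0},{"translation": [0.0035,-0.008,-0.04],"delta_rot": [0,0,0],"claw": 0},{"translation": [0.0035,-0.008,-0.052],"delta_rot": [0,0,0],"claw": 0},{"translation": [0.0035,-0.008,-0.06],"delta_rot": [0,0,0],"claw": 0},{"translation": [0.0035,-0.008,-0.065],"delta_rot": [0,0,0],"claw": 0},{"translation": [0.0035,-0.008,-0.065],"delta_rot": [0,0,0],"claw": 0},{"translation": [0.0035,-0.008,-0.065],"delta_rot": [0,0,0],"claw": 0}]}}

```text
t: 3.32
eef_pos: [0.513, -0.1557, 0.2272]
orientation: [-0.536, 0.536, 0.461, -0.461]
wrist_force: [0.3, -0.7, 0.9]
opening: 0.0428
```

```bash
python3 - <<'E'
from h import *
import cv2
s,R,e,l=st(); print(s["eef_pos"],s["wrist_force"],s["ft_torque"],s["opening"])
ims=[]
for n,(y,x) in (("side",(160,140)),("top",(200,260))):
    a=C[n]["frame"][y:y+200,x:x+133,::-1]; ims.append(cv2.resize(a,None,fx=3,fy=3,interpolation=cv2.INTER_CUBIC))
cv2.imwrite("pics/b.png",np.hstack(ims))
E
```

```text
[ 0.51327618 -0.15572282  0.22780625] [-0.3393782  -0.30779398 -0.9186878 ] [-0.02489322  0.02978845  0.01522521] 0.04305902077403581
```

View pics/b.png

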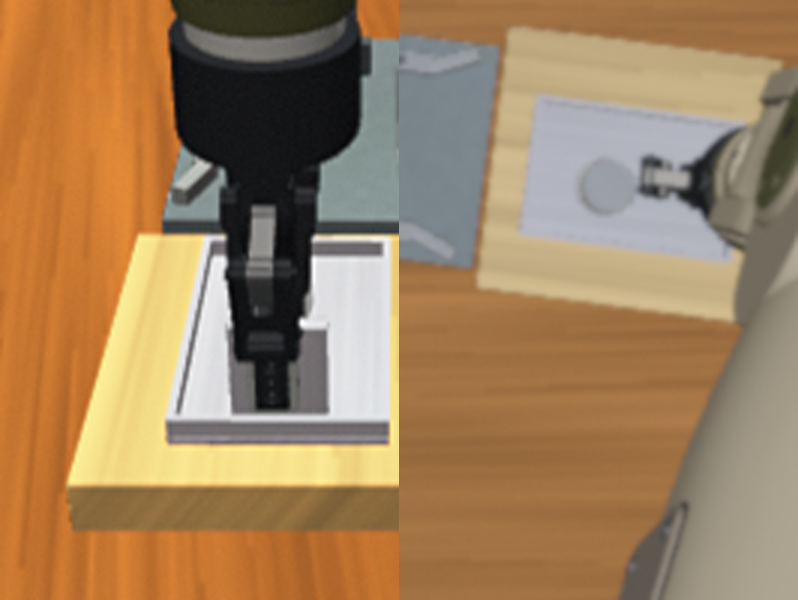

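Fingers straddle the tab (tab 228–328, finger at 272 in the crop). Closing.

Emit:
{"name": "play_rows", "arguments": {"rows": [{"translation": [0,0,0],"delta_rot": [0,0,0],"claw": 0.3},{"translation": [0,0,0],"delta_rot": [0,0,0],"claw": 0.6},{"translation": [0,0,0],"delta_rot": [0,0,0],"claw": 0.75},{"translation": [0,0,0],"delta_rot": [0,0,0],"claw": 1},{"translation": [0,0,0],"delta_rot": [0,0,0],"claw": 1},{"translation": [0,0,0],"delta_rot": [0,0,0],"claw": 1},{"translation": [0,0,0],"delta_rot": [0,0,0],"claw": 1},{"translation": [0,0,0],"delta_rot": [0,0,0],"claw": 1}]}}

```text
t: 4.08
eef_pos: [0.5132, -0.1558, 0.2276]
orientation: [-0.536, 0.537, 0.461, -0.461]
wrist_force: [0.4, -1.9, 6.6]
opening: 0.0074
```

```bash
python3 - <<'E'
from h import *
s,R,e,l=st(); print(s["eef_pos"],s["wrist_force"],s["ft_torque"],s["opening"],R.round(4).tolist())
E
```

```text
[ 0.51316898 -0.15579487  0.22761098] [ 0.71825123 -0.13076728  5.99110777] [-0.08301885  0.04019909 -0.10724379] 0.007247561753173952 [[0.1495, 0.0012, -0.9888], [0.9888, -0.0007, 0.1495], [-0.0005, -1.0, -0.0013]]
```

Emit:
{"name": "play_rows", "arguments": {"rows": [{"translation": [-0.0003,-0.0021,0.0001],"delta_rot": [0.0107,-0.0016,0],"claw": 1},{"translation": [-0.0006,-0.0043,0.0003],"delta_rot": [0.0214,-0.0032,0],"claw": 1},{"translation": [-0.001,-0.0064,0.0004],"delta_rot": [0.0321,-0.0049,0],"claw": 1},{"translation": [-0.0013,-0.0085,0.0005],"delta_rot": [0.0428,-0.0065,0],"claw": 1},{"translation": [-0.0016,-0.0107,0.0006],"delta_rot": [0.0536,-0.0081,0],"claw": 1},{"translation": [-0.0019,-0.0128,0.0006],"delta_rot": [0.0643,-0.0097,0],"claw": 1},{"translation": [-0.0019,-0.0128,0.0006],"delta_rot": [0.0643,-0.0097,0],"claw": 1},{"translation": [-0.0019,-0.0128,0.0006],"delta_rot": [0.0643,-0.0097,0],"claw": 1}]}}

```text
t: 4.85
eef_pos: [0.5112, -0.1686, 0.228]
orientation: [0.551, -0.521, -0.479, 0.443]
wrist_force: [1.4, 0.8, 6.1]
opening: 0.007
```

```bash
cat > look.py <<'E'
from h import *
import cv2,sys
s,R,e,l=st(); print(s["t"],s["eef_pos"].round(4),s["wrist_force"].round(2),s["ft_torque"].round(3),s["opening"].round(4),R.round(4).tolist())
ims=[]
for n,(y,x) in (("side",(160,140)),("top",(190,190 if len(sys.argv)<3 else int(sys.argv[2])))):
    a=C[n]["frame"][y:y+150,x:x+(133+50*(n=="top")),::-1]; ims.append(cv2.resize(a,(int(a.shape[1]*2.5),375),interpolation=cv2.INTER_CUBIC))
cv2.imwrite(f"pics/{sys.argv[1]}.png",np.hstack(ims))
E
python3 look.py c
```

```text
Traceback (most recent call last):
  File "look.py", line 3, in <module>
    s,R,e,l=st(); print(s["t"],s["eef_pos"].round(4),s["wrist_force"].round(2),s["ft_torque"].round(3),s["opening"].round(4),R.round(4).tolist())
                                                                                                       ^^^^^^^^^^^^^^^^^^
AttributeError: 'float' object has no attribute 'round'
```

```bash
sed -i 's/s\["opening"\].round(4)/round(s["opening"],4)/' look.py; python3 look.py c
```

```text
5.05 [ 0.5112 -0.1685  0.228 ] [0.54 0.61 5.7 ] [-0.286 -0.067 -0.034] 0.0071 [[0.1488, 0.0109, -0.9888], [0.9867, 0.0647, 0.1492], [0.0656, -0.9978, -0.0011]]
```

View pics/c.png

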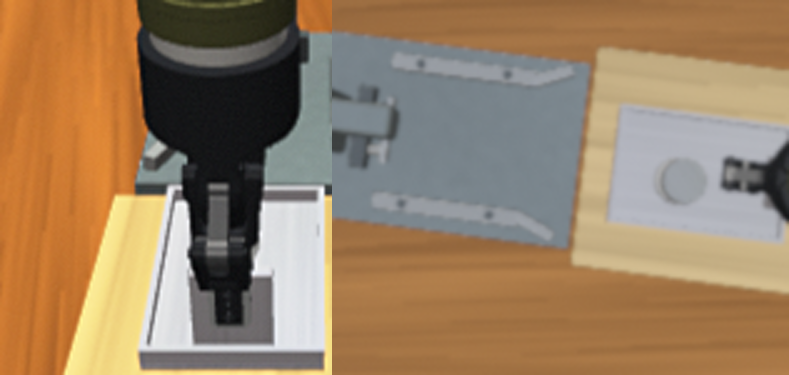

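The nose is lifted (side crop: tray front edge at row 190, now above the bed edge) and the heel presses lightly (5.7 N). Sliding 61 mm with a 2.7 mm shift to the right.

Emit:
{"name": "play_rows", "arguments": {"rows": [{"translation": [0.0002,0.0015,0],"delta_rot": [0,0,0],"claw": 1},{"translation": [0.001,0.005,0],"delta_rot": [0,0,0],"claw": 1},{"translation": [0.002,0.01,0],"delta_rot": [0,0,0],"claw": 1},{"translation": [0.003,0.015,0],"delta_rot": [0,0,0],"claw": 1},{"translation": [0.004,0.02,0],"delta_rot": [0,0,0],"claw": 1},{"translation": [0.005,0.025,0],"delta_rot": [0,0,0],"claw": 1},{"translation": [0.006,0.03,0],"delta_rot": [0,0,0],"claw": 1},{"translation": [0.007,0.035,0],"delta_rot": [0,0,0],"claw": 1},{"translation": [0.008,0.04,0],"delta_rot": [0,0,0],"claw": 1},{"translation": [0.009,0.045,0],"delta_rot": [0,0,0],"claw": 1},{"translation": [0.01,0.05,0],"delta_rot": [0,0,0],"claw": 1},{"translation": [0.011,0.055,0],"delta_rot": [0,0,0],"claw": 1},{"translation": [0.0116,0.0585,0],"delta_rot": [0,0,0],"claw": 1},{"translation": [0.0118,0.06,0],"delta_rot": [0,0,0],"claw": 1},{"translation": [0.0118,0.06,0],"delta_rot": [0,0,0],"claw": 1}]}}

```text
t: 6.3
eef_pos: [0.523, -0.1086, 0.228]
orientation: [0.55, -0.521, -0.478, 0.444]
wrist_force: [-0.8, -3.2, 5.4]
opening: 0.007
```

```bash
python3 look.py d 190
```

```text
6.4 [ 0.5229 -0.1087  0.228 ] [-0.28 -3.45  5.95] [-1.081  0.12  -0.002] 0.0071 [[0.149, 0.0103, -0.9888], [0.9868, 0.0632, 0.1494], [0.064, -0.9979, -0.0007]]
```

View pics/d.png

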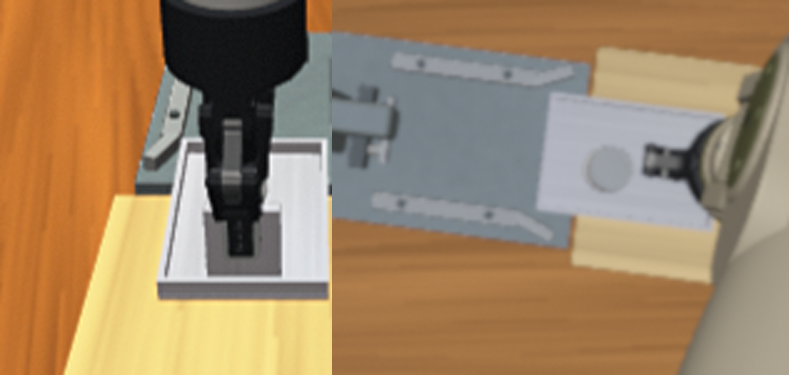

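The nose is about 30 mm past the edge, top crop corners (551,93) and (538,211), between the flares. Checking lateral position numerically.

```bash
python3 - <<'E'
from h import *
s,R,e,l=st()
f=lambda u,v:((u+.5)/2.5-.5+190,(v+.5)/2.5-.5+190)
m=np.array([.5405,.0039,0])
for p in((551,93),(538,211)):
    q=pt("top",f(*p),.053,False); print((q-m)@e,(q-m)@l)
h=[pt("side",((u+.5)/2.5-.5+140,(v+.5)/2.5-.5+160),.0285,False) for u,v in((158,299),(328,299))]
print([(round((q-m)@e,4),round((q-m)@l,4)) for q in h])
E
```

```text
-0.24827396369447782 -0.08264816663996205
-0.24650715644519222 0.01726344403158521
[(np.float64(-0.1163), np.float64(0.0487)), (np.float64(-0.1163), np.float64(-0.0508))]
```

```bash
python3 - <<'E'
from h import *
s,R,e,l=st()
f=lambda u,v:((u-332+.5)/2.5-.5+190,(v+.5)/2.5-.5+190)
m=np.array([.5405,.0039,0])
for p in((551,93),(538,211)):
    q=pt("top",f(*p),.053,False); print((q-m)@e,(q-m)@l)
for p in((580,75),(547,238),(396,70),(375,194),(540,84),(516,214)):
    q=pt("top",f(*p),.046,False); print("g",(q-m)@e,(q-m)@l)
E
```

```text
0.03045678768935558 -0.0480190392000251
0.028974874686772695 0.05199016385434525
g 0.007853335537438237 -0.06700967337248802
g 0.018753726887941392 0.07354278026941863
g 0.16537597900069007 -0.051836940816616404
g 0.16834249870734014 0.05522764052950753
g 0.04092192006708388 -0.05510304680731726
g 0.047273195693227625 0.05692474473293905
```

Emit:
{"name": "play_rows", "arguments": {"rows": [{"translation": [0.0005,0.0034,0],"delta_rot": [0.0037,-0.0006,0],"claw": 1},{"translation": [0.001,0.0068,0],"delta_rot": [0.0074,-0.0011,0],"claw": 1},{"translation": [0.0015,0.0101,0],"delta_rot": [0.0111,-0.0017,0],"claw": 1},{"translation": [0.002,0.0135,0],"delta_rot": [0.0148,-0.0022,0],"claw": 1},{"translation": [0.0025,0.0169,0],"delta_rot": [0.0185,-0.0028,0],"claw": 1},{"translation": [0.003,0.0203,0],"delta_rot": [0.0223,-0.0034,0],"claw": 1},{"translation": [0.0036,0.0236,0],"delta_rot": [0.026,-0.0039,0],"claw": 1},{"translation": [0.0041,0.027,0],"delta_rot": [0.0297,-0.0045,0],"claw": 1},{"translation": [0.0046,0.0304,0],"delta_rot": [0.0334,-0.005,0],"claw": 1},{"translation": [0.0051,0.0338,0],"delta_rot": [0.0371,-0.0056,0],"claw": 1},{"translation": [0.0056,0.0371,0],"delta_rot": [0.0408,-0.0061,0],"claw": 1},{"translation": [0.0061,0.0405,0],"delta_rot": [0.0445,-0.0067,0],"claw": 1},{"translation": [0.0061,0.0405,0],"delta_rot": [0.0445,-0.0067,0],"claw": 1}]}}

```text
t: 7.68
eef_pos: [0.529, -0.0679, 0.2279]
orientation: [0.56, -0.51, -0.49, 0.431]
wrist_force: [0.3, -3.2, 4.8]
opening: 0.0072
```

```bash
python3 look.py e 170
```

```text
7.7833 [ 0.529  -0.068   0.2279] [-0.45 -2.55  5.73] [-1.017  0.068 -0.083] 0.0072 [[0.1483, 0.0167, -0.9888], [0.9829, 0.108, 0.1492], [0.1093, -0.994, -0.0004]]
```

View pics/e.png

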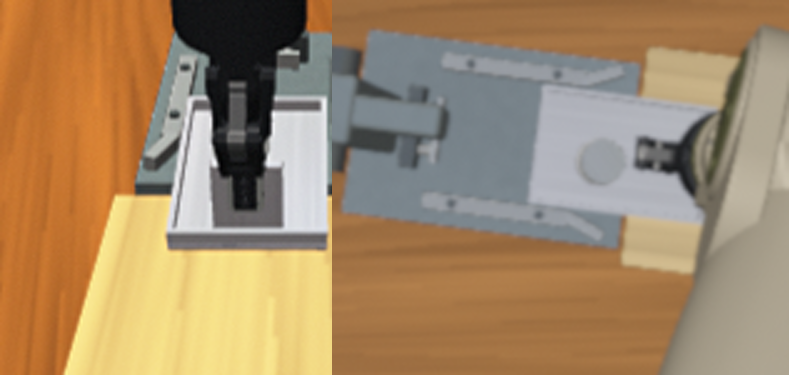

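Heel on the board, nose within the guides, tray centred. Now lower the nose about the heel in small steps to feel the bed edge.

Emit:
{"name": "play_rows", "arguments": {"rows": [{"translation": [0.0002,0.0014,0],"delta_rot": [-0.0069,0.001,0],"claw": 1},{"translation": [0.0004,0.0028,0],"delta_rot": [-0.0138,0.0021,0],"claw": 1},{"translation": [0.0004,0.0028,0],"delta_rot": [-0.0138,0.0021,0],"claw": 1},{"translation": [0.0004,0.0028,0],"delta_rot": [-0.0138,0.0021,0],"claw": 1}]}}

```text
t: 8.12
eef_pos: [0.5293, -0.0655, 0.2281]
orientation: [0.557, -0.514, -0.486, 0.435]
wrist_force: [-0.9, -4.6, 7.6]
opening: 0.007
```

```bash
cat > r.py <<'E'
from plant import arm
import numpy as np
np.set_printoptions(precision=4,suppress=True)
s=arm.get_obs(); print(s["t"],s["eef_pos"],s["wrist_force"],s["ft_torque"],s["orientation"])
E
python3 r.py
```

```text
8.1167 [ 0.5293 -0.0655  0.2281] [-0.8709 -4.6247  7.6077] [-0.883   0.1644  0.0141] [ 0.5572 -0.5138 -0.4861  0.435 ]
```

Emit:
{"name": "play_rows", "arguments": {"rows": [{"translation": [0.0002,0.0014,0],"delta_rot": [-0.0069,0.001,0],"claw": 1},{"translation": [0.0002,0.0014,0],"delta_rot": [-0.0069,0.001,0],"claw": 1},{"translation": [0.0002,0.0014,0],"delta_rot": [-0.0069,0.001,0],"claw": 1}]}}

```text
t: 8.37
eef_pos: [0.5295, -0.0642, 0.2285]
orientation: [0.556, -0.516, -0.484, 0.437]
wrist_force: [-3.1, -6.4, 9.9]
opening: 0.0073
```

```bash
python3 r.py
```

```text
8.3667 [ 0.5295 -0.0642  0.2285] [-3.0764 -6.3698  9.9432] [-0.7847  0.4278  0.0979] [ 0.5557 -0.5156 -0.4843  0.4368]
```

Edge contact felt at roughly a 6.3 mm step. Now level the tray, pivoting on the bed edge.

Emit:
{"name": "play_rows", "arguments": {"rows": [{"translation": [0.0003,0.0017,0.0008],"delta_rot": [-0.0087,0.0013,0],"claw": 1},{"translation": [0.0005,0.0034,0.0015],"delta_rot": [-0.0174,0.0026,0],"claw": 1},{"translation": [0.0008,0.0051,0.0021],"delta_rot": [-0.0261,0.004,0],"claw": 1},{"translation": [0.001,0.0068,0.0027],"delta_rot": [-0.0348,0.0053,0],"claw": 1},{"translation": [0.0013,0.0086,0.0033],"delta_rot": [-0.0435,0.0066,0],"claw": 1},{"translation": [0.0016,0.0103,0.0039],"delta_rot": [-0.0522,0.0079,0],"claw": 1},{"translation": [0.0018,0.012,0.0044],"delta_rot": [-0.0609,0.0092,0],"claw": 1},{"translation": [0.0021,0.0137,0.005],"delta_rot": [-0.0696,0.0106,0],"claw": 1},{"translation": [0.0023,0.0154,0.0055],"delta_rot": [-0.0783,0.0119,0],"claw": 1},{"translation": [0.0026,0.0171,0.006],"delta_rot": [-0.087,0.0132,0],"claw": 1},{"translation": [0.0026,0.0171,0.006],"delta_rot": [-0.087,0.0132,0],"claw": 1}]}}

```text
t: 9.28
eef_pos: [0.5322, -0.0469, 0.2342]
orientation: [-0.536, 0.536, 0.461, -0.461]
wrist_force: [-0.7, -4.9, 7.6]
opening: 0.0071
```

```bash
python3 r.py; python3 -c "
from h import *
s,R,e,l=st();print(R.round(4).tolist())"
```

```text
9.2833 [ 0.5322 -0.0469  0.2342] [-0.672  -4.8651  7.616 ] [-0.9096  0.1549  0.0086] [-0.5358  0.5363  0.4611 -0.4611]
[[0.1497, 0.0006, -0.9887], [0.9887, -0.0001, 0.1497], [0.0, -1.0, -0.0006]]
```

Tray is flat and level on the bed; the stop is about 83 mm ahead. Slide 68 mm with slightly less down-force.

Emit:
{"name": "play_rows", "arguments": {"rows": [{"translation": [0.0003,0.002,0.0003],"delta_rot": [0,0,0],"claw": 1},{"translation": [0.0009,0.0059,0.0003],"delta_rot": [0,0,0],"claw": 1},{"translation": [0.0015,0.0099,0.0003],"delta_rot": [0,0,0],"claw": 1},{"translation": [0.0021,0.0138,0.0003],"delta_rot": [0,0,0],"claw": 1},{"translation": [0.0027,0.0178,0.0003],"delta_rot": [0,0,0],"claw": 1},{"translation": [0.0033,0.0218,0.0003],"delta_rot": [0,0,0],"claw": 1},{"translation": [0.0039,0.0257,0.0003],"delta_rot": [0,0,0],"claw": 1},{"translation": [0.0045,0.0297,0.0003],"delta_rot": [0,0,0],"claw": 1},{"translation": [0.0051,0.0336,0.0003],"delta_rot": [0,0,0],"claw": 1},{"translation": [0.0057,0.0376,0.0003],"delta_rot": [0,0,0],"claw": 1},{"translation": [0.0063,0.0415,0.0003],"delta_rot": [0,0,0],"claw": 1},{"translation": [0.0069,0.0455,0.0003],"delta_rot": [0,0,0],"claw": 1},{"translation": [0.0075,0.0494,0.0003],"delta_rot": [0,0,0],"claw": 1},{"translation": [0.0081,0.0534,0.0003],"delta_rot": [0,0,0],"claw": 1},{"translation": [0.0087,0.0574,0.0003],"delta_rot": [0,0,0],"claw": 1},{"translation": [0.0093,0.0613,0.0003],"delta_rot": [0,0,0],"claw": 1},{"translation": [0.0099,0.0653,0.0003],"delta_rot": [0,0,0],"claw": 1},{"translation": [0.0102,0.0672,0.0003],"delta_rot": [0,0,0],"claw": 1},{"translation": [0.0102,0.0672,0.0003],"delta_rot": [0,0,0],"claw": 1}]}}

```text
t: 10.97
eef_pos: [0.5423, 0.0205, 0.2343]
orientation: [0.536, -0.536, -0.461, 0.461]
wrist_force: [-0.5, -3.7, 7.0]
opening: 0.0073
```

```bash
python3 r.py;python3 look.py f 150
```

```text
10.9667 [0.5423 0.0205 0.2343] [-0.5192 -3.6998  7.026 ] [-0.8074  0.0534 -0.0639] [ 0.5361 -0.536  -0.4613  0.461 ]
11.0667 [0.5423 0.0205 0.2343] [-0.99 -3.81  6.81] [-0.714  0.047  0.048] 0.0071 [[0.1494, 0.0003, -0.9888], [0.9888, 0.0007, 0.1494], [0.0007, -1.0, -0.0002]]
```

View pics/f.png

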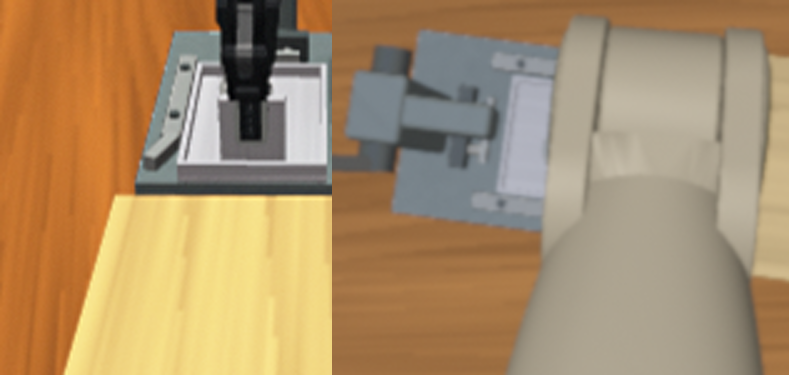

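Tray is between the guides, flat; bar some 10 mm ahead of the nose. Approach slowly, unloading down-force a little.

Emit:
{"name": "play_rows", "arguments": {"rows": [{"translation": [0.0001,0.0007,0.0003],"delta_rot": [0,0,0],"claw": 1},{"translation": [0.0002,0.0014,0.0003],"delta_rot": [0,0,0],"claw": 1},{"translation": [0.0003,0.0021,0.0003],"delta_rot": [0,0,0],"claw": 1},{"translation": [0.0004,0.0028,0.0003],"delta_rot": [0,0,0],"claw": 1},{"translation": [0.0005,0.0035,0.0003],"delta_rot": [0,0,0],"claw": 1},{"translation": [0.0006,0.0042,0.0003],"delta_rot": [0,0,0],"claw": 1}]}}

```text
t: 11.57
eef_pos: [0.5427, 0.0245, 0.2343]
orientation: [0.536, -0.536, -0.461, 0.461]
wrist_force: [-0.4, -5.6, 6.2]
opening: 0.0071
```

Emit:
{"name": "play_rows", "arguments": {"rows": [{"translation": [0.0001,0.0005,0],"delta_rot": [0,0,0],"claw": 1},{"translation": [0.0002,0.001,0],"delta_rot": [0,0,0],"claw": 1},{"translation": [0.0002,0.0015,0],"delta_rot": [0,0,0],"claw": 1},{"translation": [0.0003,0.002,0],"delta_rot": [0,0,0],"claw": 1}]}}

```text
t: 11.9
eef_pos: [0.543, 0.0265, 0.2343]
orientation: [0.536, -0.536, -0.461, 0.461]
wrist_force: [-1.6, -5.1, 4.9]
opening: 0.0072
```

Emit:
{"name": "play_rows", "arguments": {"rows": [{"translation": [0.0001,0.0005,0],"delta_rot": [0,0,0],"claw": 1},{"translation": [0.0002,0.001,0],"delta_rot": [0,0,0],"claw": 1},{"translation": [0.0002,0.0015,0],"delta_rot": [0,0,0],"claw": 1},{"translation": [0.0003,0.002,0],"delta_rot": [0,0,0],"claw": 1}]}}

```text
t: 12.23
eef_pos: [0.5433, 0.0285, 0.2343]
orientation: [0.536, -0.536, -0.461, 0.461]
wrist_force: [-0.4, -5.3, 6.6]
opening: 0.0069
```

Emit:
{"name": "play_rows", "arguments": {"rows": [{"translation": [0.0001,0.0005,0],"delta_rot": [0,0,0],"claw": 1},{"translation": [0.0002,0.001,0],"delta_rot": [0,0,0],"claw": 1},{"translation": [0.0002,0.0015,0],"delta_rot": [0,0,0],"claw": 1}]}}

```text
t: 12.48
eef_pos: [0.5435, 0.03, 0.2343]
orientation: [0.536, -0.536, -0.461, 0.461]
wrist_force: [-0.6, -5.1, 5.2]
opening: 0.0067
```

Emit:
{"name": "play_rows", "arguments": {"rows": [{"translation": [0.0001,0.0005,0],"delta_rot": [0,0,0],"claw": 1},{"translation": [0.0002,0.001,0],"delta_rot": [0,0,0],"claw": 1}]}}

```text
t: 12.65
eef_pos: [0.5437, 0.0309, 0.2343]
orientation: [0.536, -0.536, -0.461, 0.461]
wrist_force: [-1.1, -5.7, 5.5]
opening: 0.007
```

Emit:
{"name": "play_rows", "arguments": {"rows": [{"translation": [0,0,0.0005],"delta_rot": [0,0,0],"claw": 1},{"translation": [0.0001,0.0005,0.0005],"delta_rot": [0,0,0],"claw": 1},{"translation": [0.0002,0.001,0.0005],"delta_rot": [0,0,0],"claw": 1}]}}

```text
t: 12.9
eef_pos: [0.5437, 0.0323, 0.2343]
orientation: [0.537, -0.536, -0.461, 0.461]
wrist_force: [-0.1, -4.7, 3.0]
opening: 0.0072
```

Emit:
{"name": "play_rows", "arguments": {"rows": [{"translation": [0.0001,0.0005,0],"delta_rot": [0,0,0],"claw": 1},{"translation": [0.0002,0.001,0],"delta_rot": [0,0,0],"claw": 1}]}}

```text
t: 13.07
eef_pos: [0.5439, 0.0334, 0.2343]
orientation: [0.537, -0.536, -0.461, 0.461]
wrist_force: [-1.1, -6.4, 0.7]
opening: 0.0071
```

Emit:
{"name": "play_rows", "arguments": {"rows": [{"translation": [0.0001,0.0005,0],"delta_rot": [0,0,0],"claw": 1},{"translation": [0.0002,0.001,0],"delta_rot": [0,0,0],"claw": 1}]}}

```text
t: 13.23
eef_pos: [0.544, 0.0338, 0.2344]
orientation: [-0.536, 0.536, 0.46, -0.462]
wrist_force: [-1.1, -9.6, 1.3]
opening: 0.0074
```

Emit:
{"name": "play_rows", "arguments": {"rows": [{"translation": [0,0,0],"delta_rot": [0,0,0],"claw": 1}]}}

```text
t: 13.32
eef_pos: [0.544, 0.0337, 0.2343]
orientation: [0.536, -0.536, -0.46, 0.462]
wrist_force: [-1.9, -8.0, 0.9]
opening: 0.0067
```

Emit:
{"name": "play_rows", "arguments": {"rows": [{"translation": [0.0001,0.0003,0],"delta_rot": [0,0,0],"claw": 1}]}}

```text
t: 13.4
eef_pos: [0.544, 0.0338, 0.2343]
orientation: [-0.536, 0.536, 0.46, -0.462]
wrist_force: [-2.5, -9.2, 1.6]
opening: 0.0069
```

```bash
python3 r.py
```

```text
13.4 [0.544  0.0338 0.2343] [-2.5298 -9.2378  1.6488] [-1.8403  0.2084 -0.053 ] [-0.5361  0.5363  0.4601 -0.4618]
```

Emit:
{"name": "play_rows", "arguments": {"rows": [{"translation": [0.0001,0.0003,0],"delta_rot": [0,0,0],"claw": 1},{"translation": [0.0001,0.0005,0],"delta_rot": [0,0,0],"claw": 1},{"translation": [0.0001,0.0005,0],"delta_rot": [0,0,0],"claw": 1}]}}

```text
t: 13.65
eef_pos: [0.5441, 0.034, 0.2344]
orientation: [-0.536, 0.537, 0.46, -0.462]
wrist_force: [-1.9, -10.8, 1.7]
opening: 0.007
```

```bash
python3 r.py
```

```text
13.65 [0.5441 0.034  0.2344] [ -1.8843 -10.8085   1.6765] [-1.9655  0.2581  0.046 ] [-0.536   0.5366  0.4598 -0.4619]
```

Emit:
{"name": "play_rows", "arguments": {"rows": [{"translation": [0.0001,0.0004,0],"delta_rot": [0,0,0],"claw": 1},{"translation": [0.0001,0.0004,0],"delta_rot": [0,0,0],"claw": 1}]}}

```text
t: 13.82
eef_pos: [0.5441, 0.0341, 0.2344]
orientation: [-0.536, 0.537, 0.459, -0.462]
wrist_force: [-1.9, -12.5, 1.8]
opening: 0.0066
```

Emit:
{"name": "play_rows", "arguments": {"rows": [{"translation": [0,0,0],"delta_rot": [0,0,0],"claw": 1},{"translation": [0,0,0],"delta_rot": [0,0,0],"claw": 1},{"translation": [0,0,0],"delta_rot": [0,0,0],"claw": 1},{"translation": [0,0,0],"delta_rot": [0,0,0],"claw": 1}]}}

```text
t: 14.15
eef_pos: [0.5441, 0.0341, 0.2344]
orientation: [-0.536, 0.537, 0.459, -0.462]
wrist_force: [-2.7, -12.3, 2.5]
opening: 0.0069
```

```bash
python3 look.py g 150; python3 r.py
```

```text
14.25 [0.5441 0.0341 0.2344] [ -2.73 -12.49   1.37] [-2.219  0.358  0.043] 0.0074 [[0.1509, -0.002, -0.9886], [0.9885, -0.0033, 0.1509], [-0.0036, -1.0, 0.0015]]
14.25 [0.5441 0.0341 0.2344] [ -2.7269 -12.4942   1.3733] [-2.2186  0.3581  0.0428] [-0.536   0.5368  0.4594 -0.4621]
```

View pics/g.png

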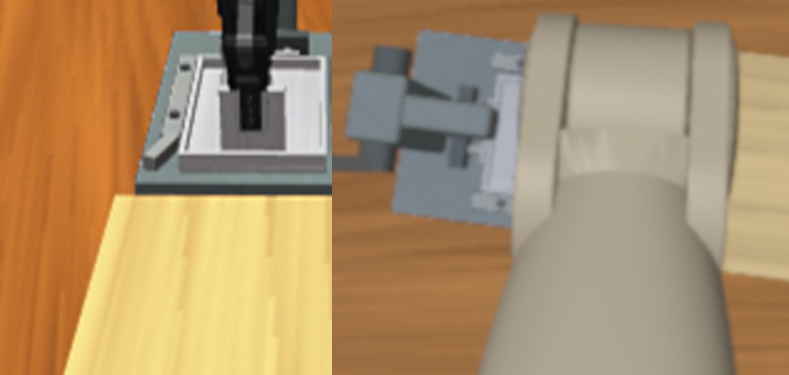

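The nose meets the bar (top crop: tray edge column about 490, at the bar), and the tray is flat. Hold a little longer, relax the push part-way, then open.

Emit:
{"name": "play_rows", "arguments": {"rows": [{"translation": [0,0,0],"delta_rot": [0,0,0],"claw": 1},{"translation": [0,0,0],"delta_rot": [0,0,0],"claw": 1},{"translation": [0,0,0],"delta_rot": [0,0,0],"claw": 1},{"translation": [-0.0001,-0.0006,0],"delta_rot": [0,0,0],"claw": 1},{"translation": [-0.0002,-0.0012,0],"delta_rot": [0,0,0],"claw": 1},{"translation": [-0.0002,-0.0012,0],"delta_rot": [0,0,0],"claw": 1}]}}

```text
t: 14.75
eef_pos: [0.544, 0.0336, 0.2343]
orientation: [0.536, -0.536, -0.46, 0.462]
wrist_force: [-1.5, -8.0, 1.4]
opening: 0.0071
```

Emit:
{"name": "play_rows", "arguments": {"rows": [{"translation": [0,0,0],"delta_rot": [0,0,0],"claw": 0.7},{"translation": [0,0,0],"delta_rot": [0,0,0],"claw": 0.5},{"translation": [0,0,0],"delta_rot": [0,0,0],"claw": 0.3},{"translation": [0,0,0],"delta_rot": [0,0,0],"claw": 0.1},{"translation": [0,0,0],"delta_rot": [0,0,0],"claw": 0.1},{"translation": [0,0,0],"delta_rot": [0,0,0],"claw": 0.1},{"translation": [0,0,0],"delta_rot": [0,0,0],"claw": 0.1}]}}

```text
t: 15.33
eef_pos: [0.5445, 0.0345, 0.2347]
orientation: [0.536, -0.536, -0.462, 0.461]
wrist_force: [0.1, 0.4, 0.6]
opening: 0.0383
```

```bash
python3 r.py
```

```text
15.3333 [0.5445 0.0345 0.2347] [0.1434 0.4366 0.5821] [-0.0036  0.0343 -0.0131] [ 0.5363 -0.5356 -0.4616  0.4609]
```

Free of the tab. Lift straight up, then move back toward −y.

Emit:
{"name": "play_rows", "arguments": {"rows": [{"translation": [0,0,0.01],"delta_rot": [0,0,0],"claw": 0.1},{"translation": [0,0,0.03],"delta_rot": [0,0,0],"claw": 0.1},{"translation": [0,0,0.05],"delta_rot": [0,0,0],"claw": 0.1},{"translation": [0,0,0.08],"delta_rot": [0,0,0],"claw": 0.1},{"translation": [-0.01,-0.03,0.11],"delta_rot": [0,0,0],"claw": 0.1},{"translation": [-0.02,-0.06,0.13],"delta_rot": [0,0,0],"claw": 0.1},{"translation": [-0.03,-0.1,0.15],"delta_rot": [0,0,0],"claw": 0.1},{"translation": [-0.04,-0.14,0.15],"delta_rot": [0,0,0],"claw": 0.1},{"translation": [-0.05,-0.18,0.15],"delta_rot": [0,0,0],"claw": 0.1},{"translation": [-0.06,-0.22,0.15],"delta_rot": [0,0,0],"claw": 0.1},{"translation": [-0.07,-0.26,0.15],"delta_rot": [0,0,0],"claw": 0.1},{"translation": [-0.07,-0.28,0.15],"delta_rot": [0,0,0],"claw": 0.1},{"translation": [-0.07,-0.28,0.15],"delta_rot": [0,0,0],"claw": 0.1}]}}

```text
t: 16.42
eef_pos: [0.4739, -0.2499, 0.3855]
orientation: [-0.537, 0.538, 0.46, -0.459]
wrist_force: [0.5, -0.6, 0.4]
opening: 0.0387
```

```bash
python3 - <<'E'
from h import *
import cv2
ims=[]
for n,(y,x) in (("side",(150,170)),("top",(195,165))):
    a=C[n]["frame"][y:y+100,x:x+133,::-1]; ims.append(cv2.resize(a,None,fx=3,fy=3,interpolation=cv2.INTER_CUBIC))
cv2.imwrite("pics/z.png",np.hstack(ims))
E
python3 r.py
```

```text
16.5167 [ 0.4742 -0.2465  0.3852] [-0.6341  0.7856  0.3764] [ 0.028  -0.0074 -0.0259] [ 0.5368 -0.5362 -0.461   0.4601]
```

View pics/z.png

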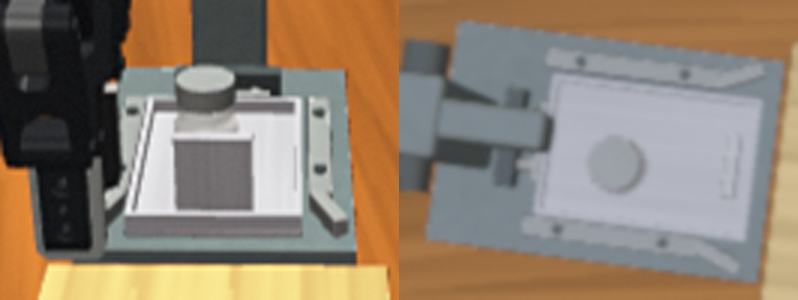

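The final view shows the tray flat between the guides and its nose at the bar (column 535–553, the same place as during the press). The jar is upright and the gripper is well clear. Handing in.

```bash
python3 -c "
from plant import arm
print(arm.hand_in())"
```

```text
the job is handed in; nothing more can be done
None
```

The tray is flat on the press bed between the guides, with its nose at the stop bar. The job was handed in at about 16.5 s, and no verdict was reported.

**What I did**
- I gripped the tab and tipped the nose up, with the heel still on the board.
- I slid the tray over the step. I had to tilt it more on the way, from about 0.065 to 0.109 rad, so its underside cleared the edge.
- I lowered it until I felt the bed edge, putting the step at about 6.3 mm, then levelled it on that edge.
- I slid it in, found the bar by feel and pressed for about 0.75 s. The wrist force was about 12.5 N, so I estimate about 10 N on the bar after bed friction.
- I eased the push, opened the gripper and lifted clear.

**What the last checks showed**
- The final picture shows the tray flat, the jar upright, and the nose within a pixel (about 2 mm) of where it was during the press.
- The wrist force after release was below 1 N. The highest reading I saw was about 13 N.

**What was uncertain or disagreed**
- The bar stopped the tray about 3 mm sooner than I estimated from the camera. I took that as measuring error, since the side force was only about 1 N.
- The 10 N on the bar is worked out from an assumed friction of about 3 N, not measured directly.
- I did not check the bystanders in a last full picture; the arm's path stayed well away from them.

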